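# Bring the trolley wheel's valve to the top

## Task

The wheel from the gas-bottle trolley is on the bench stand, waiting for its tyre pressure check. With your fingertips push on its spokes, one and then the next, to turn it until the valve with the yellow cap stands at the very top of the wheel, and leave it at rest there. Keep off the dirty tyre and do not push on the valve; nothing is to be picked up, and the stand and the things lying around it stay where they are.

Things in the scene. Friction and masses are not known exactly. Their poses are not given: they have to be found in the camera images.
- stand: Grey steel bench stand, loose but heavy (5 kg). Origin: centre of the underside of its foot plate (220 x 220 x 12 mm). x points away from the robot (front to back), y left, z up. It carries the wheel on a spindle tipped up 35 degrees, so the wheel leans back, its top away from the robot. Its legs and bearing are all behind the wheel (39 mm and more behind its middle plane); nothing stands in front
- hub (a point): Centre of the wheel, in its middle plane: 30 mm in front (-x) of the stand's origin and 165 mm above the bench. The wheel's axis runs from here in the stand's x-z plane towards the robot and 35 degrees upwards. Hub 48 mm across, reaching 30 mm in front of the middle plane (axle nut 41 mm)
- wheel (a joint): Turn of the wheel in rad: 0 (or any whole turns, 2 pi) with the valve at the top, growing clockwise as seen from the robot's side (valve going from the top towards the stand's -y side). It turns many turns either way on a greased bearing that makes it stay where it is left; about 3 to 4 N on the middle of a spoke moves it
- spoke_mid (a point): Middle of one of the five straight red spokes, 61 mm from the hub centre, 36 degrees clockwise from the valve (seen from the robot's side); the others follow every 72 degrees. Each is 14 mm wide and 26 mm deep (13 mm to front and back of the wheel's middle plane), free between the hub (radius 24 mm) and the inside of the rim (radius 98 mm; the rim is 34 mm wide)
- valve_foot (a point): Where the valve stem leaves the inside of the rim: 98 mm from the hub centre, in the middle plane, half-way between two spokes
- valve_cap (a point): Middle of the yellow valve cap, 72 mm from the hub centre, on the straight line from the hub to the valve foot. Cap 12 mm across and 16 mm long
- valve: The tyre valve: straight stem, 12 mm across with its cap, pointing from the rim towards the hub, from radius 99 mm to 63 mm. Its body origin lies at the hub centre, z axis towards the valve
- tyre: Black pneumatic tyre, 298 mm outside diameter, 43 mm wide (21.5 mm to the front and back of the middle plane), from radius 106 mm outwards. Origin at the hub centre, x along the axle to the back, z towards the valve
- gauge: Bystander: black hand-held tyre pressure gauge lying on the bench beside the stand, 110 x 40 x 22 mm. Origin at its underside
- spanner: Bystander: steel open spanner lying flat beside the stand, 160 mm long, about 10 mm high. Origin at its underside
- grease: Bystander: grease jar with blue lid beside the stand, 64 mm across, 55 mm high. Origin: centre of its underside
- pen_cup: Bystander: dark metal cup of pens beside the stand, 80 mm across, cup 95 mm, pens to about 155 mm high. Origin: centre of its underside

How it is judged (in metres and radians):
At the end, for the whole second after the job is handed in: The valve foot stands at the top of the wheel, within 12 mm to either side of the line straight above the hub (about 7 degrees of turn), the wheel is at rest, and the stand (20 mm) and the things around it (25 mm) are where they were (y of valve_foot in the frame of stand between -0.012 and 0.012 m and height (world z) of valve_foot above 0.22 m and velocity of joint wheel between -0.03 and 0.03 rad/s and distance of stand from where it was at the start of the episode below 0.02 m and angle between stand's own z axis and vertical below 0.03 rad and distance of each of gauge, spanner, grease, pen_cup from where it was at the start of the episode below 0.025 m); the robot touches nothing.
It fails at once if the dirty tyre was pushed (more than 3 N) (contact force between any of the fingers, the arm and tyre above 3 N).
It fails at once if the valve was pushed (more than 3 N) (contact force between any of the fingers, the arm and valve above 3 N).
It fails at once if the stand was dragged, tipped or lifted (distance of stand from where it was at the start of the episode above 0.02 m or angle between stand's own z axis and vertical above 0.06 rad or height (world z) of stand above 0.008 m).
It fails at once if a thing lying around the stand was moved or lifted (distance of any of gauge, spanner, grease, pen_cup from where it was at the start of the episode above 0.025 m).
It also fails if it takes over 58 s, if anything falls off the work surface, if the arm or the gripper's body presses on something with over 40 N, if the wrist force passes 120 N, or if a joint passes its speed limit or range.

## Robot

A 6-joint arm with a two-finger parallel gripper is mounted at the origin on the work surface. World frame = base frame: x ahead of the robot, y to its left, z up, the work surface at z = 0. Lengths are in mm, angles in rad, forces in N, time in s.
With the tool pointing down it reaches from about 300 to 850 mm from the base axis. Payload 5.4 kg.
Tool frame: the origin (TCP) lies midway between the tips of the shut fingers; the grasp point (between the pads) lies 19 mm behind it (hold_point_z is the distance from the TCP to the grasp point, in mm); z points along the fingers, x is the direction in which the jaws open and shut, and the axes are right-handed (so a half turn about z gives the same grasp; the last joint's range is limited). The gripper opens to 85 mm and grips with 20 to 120 N. Pads are 22 mm wide; open, the fingers measure 114 mm over their backs; the gripper's body (76 mm by 85 mm) begins 54 mm behind the grasp point. The pads swing forward as they close: fully open they stand 13 mm farther back than shut.
Start: joints at [-1.413, 0.158, 1.597, -0, 1.386, -0.21], TCP at [206.725, -536.536, 231.299] pointing down, gripper open.
Joint ranges: [-2.91, 2.91], [-0.94, 2.29], [0.18, 2.7], [-1.29, 4.43], [0.17, 2.64], [-3, 3]. Speed limits (rad/s): [2.57, 2.57, 3.14, 3.14, 3.14, 3.14].

## Interface

Orientations are given as a rotation vector (axis times angle).
In Python, from station import * gives the robot as it stands. The module is installed in compiled form; this text tells all that it offers.
- The arm moves only by the tool carry_out, never from a script. Its argument "moves" is a list of rows, each a list of 5 numbers: the closure, from -1 (fully open) to 1 (shut), then the shift along the tool's x, y, z scaled (see below), then the turn about the tool's z scaled (see below). A call has 1 to 10 rows; each row shifts and turns the pose as measured when the row begins, along the tool's axes as they then stand; what a row does not reach is not made up. The controller multiplies each number of a shift by 10 cm and each number of a turn by 5 degrees. A row lasts 1/12 s, in which the tool goes at most 41.7 mm and 7.16 degrees, less where a joint would pass 70% of its speed; a pose out of reach is approached as far as the arm can. A call with a number of a shift or a turn outside -1 to 1 is refused whole. A call with a gripper value outside its range is refused whole. The fingers move at their own pace and stop on an object; "squeeze" is the grip in N (left out, the last holds). Time passes only in rows, so rows that do not move let the fingers close. It gives the time, the measured TCP pose, the force and the opening at its end, in the units of the state.
- sense(): the state, without advancing time (a new reading comes with each control period).
- snapshot(name): name is "side" or "top"; returns a dict with "image" (400x640x3 uint8, red, green, blue), "z_map" (400x640 float32, mm along the optical axis (not along the pixel's ray), 0 where there is no reading), "fx", "fy", "cx", "cy" (pixels), "R" (3x3) and "t" (3): a world point X has camera coordinates R X + t. Camera axes: x right, y down, z forward; pixel columns grow to the right and rows downward; lengths in mm; the calibration is good to about 2 mm. A picture is of the moment at which its call begins.
- close_job(): hands the job in, once; it reports no verdict.
The state is a dict: "t": time; "joints": joint angles; "joint_vel": joint speeds; "tau": joint torques, N m; "eef_pos": TCP position; "ee_rot": TCP orientation; "ft_force": force on the tool from outside, world axes, zero at the start; "torque": the same for the moment, N m; "opening": finger opening in mm.
Only numpy, scipy, OpenCV 4.12 (cv2) and the standard library are available. Lean on these libraries where they do the work, as an engineer would, in place of code of your own. Each camera call takes 0.05 s, during which the arm holds its last target. There are 200 camera calls.

## Working session

There is one attempt and no reset: what is moved stays moved. The work goes in short steps, Python scripts to look and compute and a tool call to move; the robot and the scene stay as the last step left them, time stands still between calls to the robot, and variables do not carry over. Pictures are saved under pics/ and viewed, about 8 in all and at most 12, crops included, and the job is handed in when it is done.

Besides the shell and the picture viewer there is one more tool, called after "Call:" as name(argument=value, ...), one argument or row to a line, values as JSON. carry_out: Moves the arm, as the interface text tells. Shifts and turns lie within -1 to 1; 1 stands for 10 cm of shift or 5 degrees of turn. Its arguments: {"type":"object","properties":{"moves":{"type":"array","items":{"type":"array","items":{"type":"number","minimum":-1,"maximum":1}}},"squeeze":{"type":"number"}},"required":["moves"]}

```bash
mkdir -p pics
python3 - <<'E'
from station import *
import cv2,numpy as np
s=sense();print({k:np.round(v,3) for k,v in s.items()})
for n in("side","top"):
    d=snapshot(n);cv2.imwrite(f"pics/{n}0.png",d["image"][:,:,::-1]);np.savez(f"{n}0.npz",**d)
    print(n,d["fx"],d["cx"],d["cy"],np.round(d["R"],3).tolist(),np.round(d["t"],1), "campos",np.round(-d["R"].T@d["t"]))
E
```

```text
{'t': np.float64(0.0), 'joints': array([-1.413,  0.159,  1.598, -0.   ,  1.386, -0.21 ]), 'joint_vel': array([-0.001,  0.   ,  0.   , -0.001, -0.001,  0.001]), 'tau': array([-2.0000e-03, -3.9599e+01, -3.3144e+01, -0.0000e+00,  8.0000e-03,
        0.0000e+00]), 'eef_pos': array([ 206.615, -535.937,  230.286]), 'ee_rot': array([-2.589e+00,  1.777e+00,  2.000e-03]), 'ft_force': array([-0.028, -0.015,  0.694]), 'torque': array([-0.03 ,  0.028,  0.001]), 'opening': np.float64(85.011)}
side 399.0010923718861 320.13103537162056 199.76164915088023 [[-0.854, -0.521, -0.022], [-0.248, 0.442, -0.862], [0.458, -0.73, -0.506]] [536.2 248.  973. ] campos [ 73. 880. 718.]
top 446.97802387801784 313.30368152864173 199.95239642507724 [[0.013, -1.0, 0.011], [-0.987, -0.015, -0.158], [0.158, -0.008, -0.987]] [  47.2  614.3 1286.8] campos [ 403.   67. 1367.]
```

View pics/side0.png

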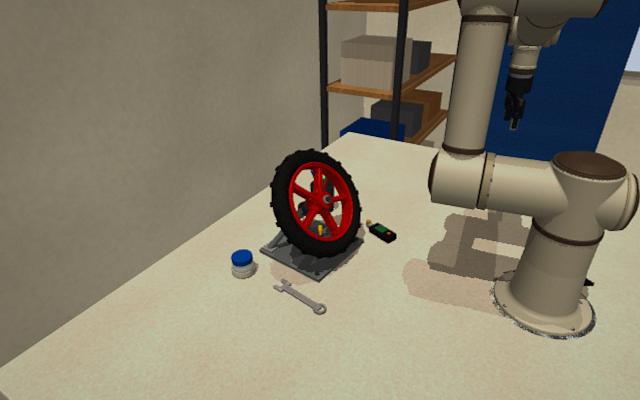

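View pics/top0.png

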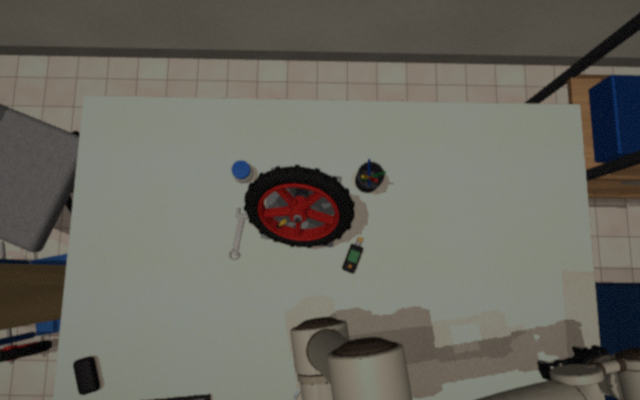

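The valve (yellow cap) is at about (320,230) in the side view and (283,223) in the top view, at the lower left of the hub as seen from the robot. The gauge and pens are on the right, and the jar and spanner on the left. Next I fit the wheel plane.

```bash
cat > h.py <<'E'
import numpy as np,cv2
from scipy.optimize import least_squares
def cloud(d):
    v,u=np.mgrid[:400,:640];z=d["z_map"].astype(float)
    P=np.stack([(u-d["cx"])/d["fx"]*z,(v-d["cy"])/d["fy"]*z,z],-1)
    return (P-d["t"])@d["R"]
def masks(d):
    h=cv2.cvtColor(d["image"],cv2.COLOR_RGB2HSV).astype(int);ok=d["z_map"]>0
    H,S,V=h[...,0],h[...,1],h[...,2]
    return ok&((H<6)|(H>174))&(S>170)&(V>70), ok&(H>20)&(H<35)&(S>170)&(V>80)
def frame(yaw):
    c,s=np.cos(yaw),np.sin(yaw);a=np.radians(35)
    n=np.array([-c*np.cos(a),-s*np.cos(a),np.sin(a)]); r=np.array([s,-c,0]); return r,np.cross(n,r),n # right(-y), up, front
E
python3 - <<'E'
from h import *
for n in("side","top"):
    d=dict(np.load(f"{n}0.npz"));X=cloud(d);r,y=masks(d)
    r[:130]=0;r[270:]=0;r[:,:240]=0;r[:,370:]=0;y[:130]=0;y[270:]=0;y[:,:240]=0;y[:,365:]=0
    P=X[r];print(n,r.sum(),P.min(0).round(),P.max(0).round(),np.median(P,0).round())
    # dark tyre+red outer: fit centre,yaw with the red ring: radius<=106 front face at w=17
    def f(p):
        R=np.array(frame(p[3]));q=(P-p[:3])@R.T
        rr=np.hypot(q[:,0],q[:,1]);ring=rr>88
        return np.r_[np.clip(np.abs(q[:,2])-15,0,None), np.clip(rr-106,0,None)*2, np.where(ring,0.3*np.clip(98-rr,0,None),0)]
    c=np.append((P.min(0)+P.max(0))/2,0)
    s=least_squares(f,c,loss="soft_l1",f_scale=3);p=s.x
    print("hub",p[:3].round(1),"yaw",np.degrees(p[3]).round(1),s.cost/len(P))
    R=np.array(frame(p[3]));q=(P-p[:3])@R.T;print("ext",np.percentile(q,[1,50,99],0).round(0).tolist())
    v,u=np.nonzero(y);Y=X[y];q=(Y-p[:3])@R.T
    for a,b,c,e in zip(u,v,Y.round(),q.round()):print(a,b,c,e)
    # direct: plane fit of front-facing ring
E
```

```text
side 2525 [ 490. -222.    3.] [836. 211. 267.] [558. 101. 170.]
hub [564.5  99.4 171.6] yaw -6.1 14.797015467822943
ext [[-106.0, -104.0, -138.0], [1.0, -2.0, 6.0], [188.0, 104.0, 25.0]]
318 225 [546. 141. 126.] [-39. -51.  -7.]
319 225 [542. 142. 127.] [-40. -52.  -4.]
320 225 [540. 140. 127.] [-38. -53.  -2.]
321 225 [537. 140. 128.] [-37. -54.   1.]
318 226 [546. 141. 122.] [-39. -53.  -9.]
319 226 [543. 140. 123.] [-38. -55.  -7.]
320 226 [540. 140. 124.] [-38. -56.  -4.]
321 226 [538. 139. 124.] [-37. -57.  -2.]
318 227 [543. 145. 122.] [-43. -55.  -7.]
319 227 [539. 147. 125.] [-45. -55.  -1.]
320 227 [537. 145. 125.] [-43. -57.  -0.]
321 227 [535. 143. 124.] [-40. -58.   0.]
322 227 [535. 139. 122.] [-36. -60.  -1.]
318 228 [542. 146. 120.] [-44. -57.  -7.]
319 228 [538. 148. 123.] [-46. -58.  -2.]
320 228 [538. 143. 120.] [-40. -60.  -5.]
321 228 [534. 145. 122.] [-42. -61.   0.]
322 228 [534. 140. 120.] [-37. -63.  -1.]
318 229 [542. 148. 118.] [-45. -60.  -8.]
319 229 [539. 148. 119.] [-45. -61.  -5.]
320 229 [535. 148. 120.] [-45. -61.  -2.]
321 229 [533. 147. 121.] [-44. 
[... 731 characters left out ...]
1. 146.] [ 168.   46. -110.]
283 220 [543. 140. 129.] [-41. -50.  -4.]
284 220 [544. 138. 123.] [-39. -54.  -8.]
285 220 [544. 135. 119.] [-36. -57. -11.]
282 221 [541. 143. 120.] [-44. -59.  -8.]
283 221 [540. 140. 128.] [-41. -52.  -3.]
284 221 [541. 138. 122.] [-38. -56.  -7.]
285 221 [541. 135. 126.] [-35. -54.  -4.]
281 222 [538. 146. 122.] [-47. -59.  -4.]
282 222 [538. 143. 121.] [-44. -59.  -5.]
283 222 [538. 140. 127.] [-41. -55.  -1.]
284 222 [538. 138. 119.] [-38. -60.  -6.]
280 223 [536. 149. 114.] [-50. -67.  -6.]
281 223 [536. 146. 116.] [-47. -65.  -5.]
282 223 [536. 143. 118.] [-44. -63.  -4.]
283 223 [535. 140. 120.] [-41. -61.  -3.]
281 224 [534. 147. 109.] [-47. -72.  -8.]
```

```bash
cat >> h.py <<'E'
def fit(d,verbose=1):
    X=cloud(d);r,y=masks(d);m=np.linalg.norm(X-[560,98,170],axis=-1)<125
    P=X[r&m]
    def f(p):
        h=np.array([p[0],p[1],165.]);q=(P-h)@np.array(frame(p[2])).T
        rr=np.hypot(q[:,0],q[:,1])
        return np.r_[np.where(rr>95,q[:,2]-17,0),np.clip(rr-106,0,None)*2,np.where(rr>60,np.clip(q[:,2]-17,0,None),0)]
    p=least_squares(f,[560,98,-.09],loss="soft_l1",f_scale=3).x
    return p,X,r&m,y&m
def angles(p,X,r,y):
    h=np.array([p[0],p[1],165.]);F=np.array(frame(p[2]))
    q=(X[r]-h)@F.T;rr=np.hypot(q[:,0],q[:,1]);a=np.degrees(np.arctan2(q[:,0],q[:,1]))
    s=(rr>35)&(rr<85)&(q[:,2]>6)&(q[:,2]<20)
    ph=np.degrees(np.angle(np.exp(5j*np.radians(a[s])).mean()))/5
    c=(X[y]-h)@F.T;c=np.median(c,0) if len(c) else np.zeros(3)
    va=np.degrees(np.arctan2(c[0],c[1])); print("hub",p[:2].round(1),"yaw",np.degrees(p[2]).round(1),"spokes at",(ph+72*np.arange(-2,3)).round(1),s.sum(),"cap",c.round(),"ang",va.round(1))
E
python3 - <<'E'
from h import *
for n in("side","top"):
    angles(*fit(dict(np.load(f"{n}0.npz"))))
E
```

```text
hub [568.2 100.2] yaw -4.8 spokes at [-108.6  -36.6   35.4  107.4  179.4] 388 cap [-42. -55.   3.] ang -142.4
hub [567.9  96.9] yaw -6.4 spokes at [-109.6  -37.6   34.4  106.4  178.4] 382 cap [-40. -56.   3.] ang -144.2
```

Call:
carry_out(
  moves=[
    [-1, 0, 0, -0.05, -1],
    [-1, 0, 0, -0.05, -1],
    [-1, 0, 0, -0.05, -1],
    [-1, 0, 0, -0.05, -1],
    [-1, 0, 0, -0.05, -1],
    [-1, 0, 0, -0.05, -1],
    [-1, 0, 0, -0.05, -1],
    [-1, 0, 0, -0.05, -1],
    [-1, 0, 0, -0.05, -1],
    [-1, 0, 0, -0.05, -1],
  ],
)

```text
t: 0.93
eef_pos: [206.0, -531.8, 274.4]
ee_rot: [-3.092, 0.451, 0.008]
ft_force: [0.1, -0.0, 0.3]
opening: 85.2
```

```bash
cat >> h.py <<'E'
from scipy.spatial.transform import Rotation as Ro
HUB=np.array([568,98.5,165.]);F=np.array(frame(np.radians(-5.5)))
def go(*targets):
    from station import sense
    s=sense();R=Ro.from_rotvec(s["ee_rot"]).as_matrix();p=np.array(s["eef_pos"])
    print("t",round(s["t"],2),"tcp",p.round(1),"xang",np.degrees(np.arctan2(R[1,0],R[0,0])).round(1),"F",np.round(s["ft_force"],1),"open",round(s["opening"],1))
    tip=p+R@[50,0,-13];print("tip uvw",(F@(tip-HUB)).round(1))
    for t in targets:
        d=R.T@(HUB+F.T@np.array(t,float)-tip);print(t,"delta/100",(d/100).round(3));tip=tip+R@d
E
python3 -c "
from h import *
go((-56,15,100))"
```

```text
t 0.93 tcp [ 206.  -531.8  274.4] xang -16.6 F [ 0.1 -0.   0.3] open 85.2
tip uvw [672.  -43.9 275.4]
(-56, 15, 100) delta/100 [ 0.346 -7.476  0.64 ]
```

Call:
carry_out(
  moves=[
    [-1, 0, 0, 0, -0.8],
    [-1, 0, 0, 0, -0.8],
    [-1, 0, -0.3, 0, -0.6],
    [-1, 0, -0.4, 0, 0],
    [-1, 0, -0.4, 0, 0],
    [-1, 0, -0.4, 0, 0],
    [-1, 0, -0.4, 0, 0],
    [-1, 0, -0.4, 0, 0],
    [-1, 0, -0.4, 0, 0],
    [-1, 0, -0.4, 0, 0],
  ],
)

```text
t: 1.77
eef_pos: [232.0, -215.7, 273.6]
ee_rot: [-3.112, 0.143, 0.01]
ft_force: [0.8, 0.7, 0.1]
opening: 85.1
```

Call:
carry_out(
  moves=[
    [-1, 0, -0.4, 0, 0],
    [-1, 0, -0.4, 0, 0],
    [-1, 0, -0.4, 0, 0],
    [-1, 0, -0.4, 0, 0],
    [-1, 0, -0.4, 0, 0],
    [-1, 0, -0.4, 0, 0],
    [-1, 0, -0.4, 0, 0],
    [-1, 0, 0, 0, 0],
  ],
)

```text
t: 2.43
eef_pos: [254.1, 67.5, 278.3]
ee_rot: [-3.11, 0.133, 0.001]
ft_force: [0.6, -1.3, -0.2]
opening: 85.7
```

```bash
python3 -c "
from h import *
go((-56,15,80),(-56,15,-3))"
```

```text
t 2.43 tcp [254.1  67.5 278.3] xang -4.9 F [ 0.6 -1.3 -0.2] open 85.7
tip uvw [ 60.8 -45.4 285. ]
(-56, 15, 80) delta/100 [ 2.039 -1.126  0.71 ]
(-56, 15, -3) delta/100 [0.681 0.021 0.474]
```

Call:
carry_out(
  moves=[
    [-1, 0.29, -0.16, 0.1, 0],
    [-1, 0.29, -0.16, 0.1, 0],
    [-1, 0.29, -0.16, 0.1, 0],
    [-1, 0.29, -0.16, 0.1, 0],
    [-1, 0.29, -0.16, 0.1, 0],
    [-1, 0.29, -0.16, 0.1, 0],
    [-1, 0.29, -0.16, 0.1, 0],
    [-1, 0, 0, 0, 0],
  ],
)

```text
t: 3.1
eef_pos: [475.1, 171.3, 210.5]
ee_rot: [-3.117, 0.115, -0.02]
ft_force: [-0.4, 1.0, -0.2]
opening: 85.0
```

```bash
cat >> h.py <<'E'
def pic(k):
    from station import snapshot
    ims=[]
    for n,(x,y) in dict(side=(250,110),top=(230,130)).items():
        d=snapshot(n);np.savez(f"{n}{k}.npz",**d)
        ims.append(cv2.resize(d["image"][y:y+170,x:x+150,::-1],None,fx=2.6,fy=2.6,interpolation=cv2.INTER_CUBIC))
    cv2.imwrite(f"pics/c{k}.png",np.hstack(ims))
E
python3 -c "
from h import *
pic(1);go((-56,15,60),(-56,15,-3))"
```

```text
t 3.2 tcp [472.8 170.3 213.5] xang -4.2 F [-0.2  0.   0.3] open 85.5
tip uvw [-63.1  21.2  78.1]
(-56, 15, 60) delta/100 [0.109 0.077 0.155]
(-56, 15, -3) delta/100 [0.511 0.02  0.368]
```

View pics/c1.png

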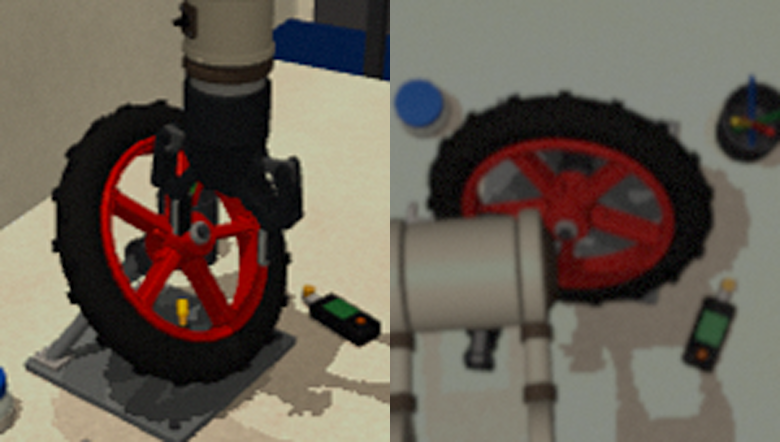

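The crop shows the far fingertip in front of the left sector (~(178,215)). Its knuckle bulges outwards above it (~(165,150)), so I measure that profile before entering.

```bash
python3 -c "
from h import *
d=dict(np.load('side1.npz'));X=cloud(d)
p=np.array([472.8,170.3,213.5]);a=np.radians(-4.2);R=np.array([[np.cos(a),np.sin(a),0],[np.sin(a),-np.cos(a),0],[0,0,-1]])
q=(X-p)@R;m=(d['z_map']>0)&(abs(q[...,1])<48)&(q[...,2]>-140)&(q[...,2]<0)&(abs(q[...,0])<110)
red,_=masks(d);m&=~red
q=q[m]
for z in range(-130,0,8):
    s=q[(q[:,2]>=z)&(q[:,2]<z+8)]
    if len(s): print(z,len(s),'x+',np.percentile(s[s[:,0]>0][:,0],[50,90,98]).round() if (s[:,0]>0).sum()>2 else '','x-',np.percentile(s[s[:,0]<0][:,0],[2,10,50]).round()if (s[:,0]<0).sum()>2 else '')
"
```

```text
-130 32 x+ [2. 7. 8.] x- [-38. -37. -35.]
-122 115 x+ [59. 63. 67.] x- [-66. -64. -36.]
-114 223 x+ [29. 59. 67.] x- [-68. -67. -39.]
-106 181 x+ [30. 63. 68.] x- [-69. -68. -37.]
-98 138 x+ [27. 67. 72.] x- [-70. -70. -34.]
-90 153 x+ [30. 65. 70.] x- [-71. -70. -32.]
-82 162 x+ [33. 67. 71.] x- [-71. -69. -38.]
-74 144 x+ [63. 71. 75.] x- [-73. -72. -48.]
-66 118 x+ [57. 69. 72.] x- [-73. -72. -53.]
-58 46 x+ [46. 53. 56.] x- [-68. -59. -51.]
-50 48 x+ [46. 56. 58.] x- [-55. -55. -51.]
-42 55 x+ [46. 56. 58.] x- [-55. -54. -52.]
-34 54 x+ [46. 55. 57.] x- [-55. -54. -50.]
-26 45 x+ [45. 49. 54.] x- [-54. -54. -47.]
-18 15 x+ [45. 48. 50.] x- [-48. -48. -46.]
```

```bash
python3 -c "
from h import *
go((-2,32,60),(-2,32,25),(-2,32,5))"
```

```text
t 3.2 tcp [472.8 170.3 213.5] xang -4.2 F [-0.2  0.   0.3] open 85.5
tip uvw [-63.1  21.2  78.1]
(-2, 32, 60) delta/100 [0.197 0.616 0.004]
(-2, 32, 25) delta/100 [0.284 0.011 0.205]
(-2, 32, 5) delta/100 [0.162 0.006 0.117]
```

Call:
carry_out(
  moves=[
    [-1, 0.05, 0.2, 0, 0.25],
    [-1, 0.05, 0.2, 0, 0],
    [-1, 0.05, 0.2, 0, 0],
    [-1, 0.05, 0.02, 0, 0],
    [-1, 0, 0, 0, 0],
    [-1, 0.1, 0, 0.07, 0],
    [-1, 0.1, 0, 0.07, 0],
    [-1, 0, 0, 0, 0],
  ],
)

```text
t: 3.87
eef_pos: [504.9, 100.2, 205.9]
ee_rot: [-3.115, 0.154, -0.04]
ft_force: [-1.5, 0.0, 0.2]
opening: 85.2
```

```bash
python3 -c "
from h import *
pic(2);go((-2,32,5))"
```

```text
t 3.97 tcp [504.5 100.6 206.7] xang -5.6 F [0.2 0.6 0.8] open 85.3
tip uvw [ 4.5 37.9 43.4]
(-2, 32, 5) delta/100 [ 0.274 -0.059  0.277]
```

View pics/c2.png

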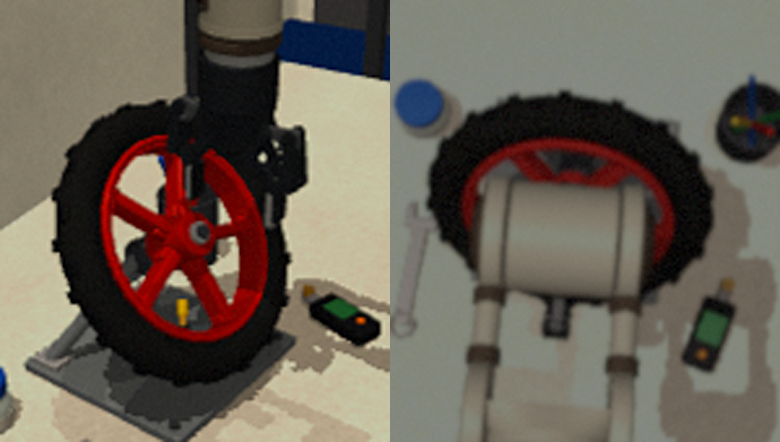

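The far fingertip is in front of the top sector at side crop (187,190), and the spokes haven't moved. Next I go in.

Call:
carry_out(
  moves=[
    [-1, 0.06, -0.02, 0.06, 0],
    [-1, 0.06, -0.02, 0.06, 0],
    [-1, 0.06, -0.02, 0.06, 0],
    [-1, 0.05, 0, 0.05, 0],
    [-1, 0, 0, 0, 0],
  ],
)

```text
t: 4.38
eef_pos: [529.8, 106.8, 184.1]
ee_rot: [-3.114, 0.15, -0.044]
ft_force: [-0.2, -0.4, -1.0]
opening: 85.1
```

```bash
python3 -c "
from h import *
go((-2,32,5),(20,28,5),(32,20,4),(38,10,2),(44,2,0))"
```

```text
t 4.38 tcp [529.8 106.8 184.1] xang -5.5 F [-0.2 -0.4 -1. ] open 85.1
tip uvw [-4.3 33.6 10.3]
(-2, 32, 5) delta/100 [0.033 0.024 0.044]
(20, 28, 5) delta/100 [-0.024  0.221  0.027]
(32, 20, 4) delta/100 [-0.04   0.122  0.067]
(38, 10, 2) delta/100 [-0.043  0.062  0.091]
(44, 2, 0) delta/100 [-0.032  0.062  0.075]
```

Call:
carry_out(
  moves=[
    [-1, 0.03, 0.02, 0.04, 0],
    [-1, -0.01, 0.07, 0.01, 0],
    [-1, -0.01, 0.07, 0.01, 0],
    [-1, -0.01, 0.07, 0.01, 0],
    [-1, 0, 0, 0, 0],
  ],
)

```text
t: 4.8
eef_pos: [529.7, 91.5, 175.9]
ee_rot: [-3.096, 0.141, -0.05]
ft_force: [-0.1, -0.9, 1.0]
opening: 85.4
```

```bash
python3 -c "
from h import *
go((20,28,5),(32,20,4),(38,10,2),(44,2,0))"
```

```text
t 4.8 tcp [529.7  91.5 175.9] xang -5.2 F [-0.1 -0.9  1. ] open 85.4
tip uvw [10.9 27.8  4.7]
(20, 28, 5) delta/100 [-0.002  0.09  -0.008]
(32, 20, 4) delta/100 [-0.04   0.123  0.065]
(38, 10, 2) delta/100 [-0.044  0.064  0.089]
(44, 2, 0) delta/100 [-0.032  0.063  0.073]
```

Call:
carry_out(
  moves=[
    [-1, -0.01, 0.09, -0.02, 0],
    [-1, -0.02, 0.09, 0, 0],
    [-1, -0.02, 0.08, 0.03, 0],
    [-1, -0.02, 0.05, 0.03, 0],
    [-1, 0, 0, 0, 0],
  ],
)

```text
t: 5.22
eef_pos: [522.5, 66.4, 174.9]
ee_rot: [-3.08, 0.133, -0.064]
ft_force: [0.2, 0.9, 0.3]
opening: 85.1
```

```bash
python3 -c "
from h import *
go((32,20,4),(38,10,2),(44,2,0))
pic(3)
for n in('side','top'): angles(*fit(dict(np.load(n+'3.npz'))))"
```

```text
t 5.22 tcp [522.5  66.4 174.9] xang -5.0 F [0.2 0.9 0.3] open 85.1
tip uvw [36.7 24.4  8.3]
(32, 20, 4) delta/100 [ 0.008 -0.043  0.064]
(38, 10, 2) delta/100 [-0.045  0.065  0.088]
(44, 2, 0) delta/100 [-0.033  0.064  0.072]
hub [568.3 100.8] yaw -4.6 spokes at [-141.8  -69.8    2.2   74.2  146.2] 392 cap [-68. -16.   3.] ang -103.1
hub [569.3  99.7] yaw -5.9 spokes at [-138.3  -66.3    5.7   77.7  149.7] 137 cap [-66. -15.   4.] ang -102.8
```

View pics/c3.png

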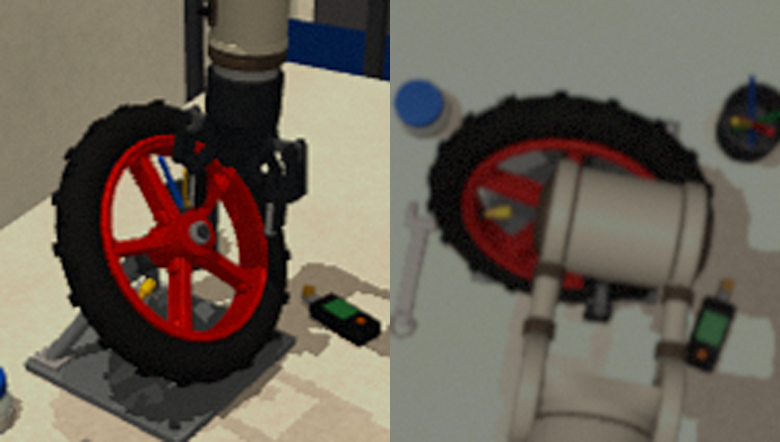

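The wheel turned about 41°: the cap is at side crop (147,287) and the spoke I'm pushing is at ~76°. I continue downwards.

Call:
carry_out(
  moves=[
    [-1, -0.02, 0.01, 0.09, 0],
    [-1, -0.02, 0.02, 0.09, 0],
    [-1, 0, 0, 0, 0],
  ],
)

```text
t: 5.57
eef_pos: [525.3, 62.7, 162.1]
ee_rot: [-3.083, 0.134, -0.09]
ft_force: [0.2, -0.7, 0.2]
opening: 85.1
```

```bash
python3 -c "
from h import *
go((42,6,3),(42,6,60))
pic(4)
for n in('side','top'): angles(*fit(dict(np.load(n+'4.npz'))))"
```

```text
t 5.57 tcp [525.3  62.7 162.1] xang -5.1 F [ 0.2 -0.7  0.2] open 85.1
tip uvw [40.1 16.3 -1. ]
(42, 6, 3) delta/100 [-0.095  0.021  0.056]
(42, 6, 60) delta/100 [-0.448 -0.024 -0.352]
hub [568.6 101.3] yaw -4.3 spokes at [-129.2  -57.2   14.8   86.8  158.8] 397 cap [-71.   0.   3.] ang -90.0
hub [569.6  98.7] yaw -5.8 spokes at [-125.8  -53.8   18.2   90.2  162.2] 185 cap [-68.   1.   5.] ang -89.6
```

Call:
carry_out(
  moves=[
    [-1, -0.15, 0, -0.12, 0],
    [-1, -0.15, 0, -0.12, 0],
    [-1, -0.15, 0, -0.12, 0],
    [-1, 0, 0, 0, 0],
  ],
)

```text
t: 6.0
eef_pos: [475.9, 64.2, 195.2]
ee_rot: [-3.085, 0.135, -0.081]
ft_force: [0.5, -0.7, 0.8]
opening: 85.4
```

```bash
python3 -c "
from h import *
go((-14,32,45),(-14,32,5))
from station import sense
print(Ro.from_rotvec(sense()['ee_rot']).as_matrix()[:,2])
"
```

```text
t 6.0 tcp [475.9  64.2 195.2] xang -5.1 F [ 0.5 -0.7  0.8] open 85.4
tip uvw [43.4 14.9 58.2]
(-14, 32, 45) delta/100 [ 0.213 -0.575 -0.022]
(-14, 32, 5) delta/100 [0.316 0.016 0.245]
[ 0.0544848   0.05063644 -0.99722984]
```

Call:
carry_out(
  moves=[
    [-1, 0.05, -0.2, 0, 0],
    [-1, 0.06, -0.2, -0.01, 0],
    [-1, 0.06, -0.17, -0.01, 0],
    [-1, 0, 0, 0, 0],
  ],
)

```text
t: 6.33
eef_pos: [499.2, 119.6, 200.5]
ee_rot: [-3.086, 0.141, -0.083]
ft_force: [0.3, -0.3, 0.6]
opening: 85.5
```

```bash
python3 -c "
from h import *
go((-12,33,28),(-12,33,5))"
```

```text
t 6.33 tcp [499.2 119.6 200.5] xang -5.3 F [ 0.3 -0.3  0.6] open 85.5
tip uvw [-13.9  29.6  46.7]
(-12, 33, 28) delta/100 [0.168 0.024 0.087]
(-12, 33, 5) delta/100 [0.181 0.008 0.141]
```

Call:
carry_out(
  moves=[
    [-1, 0.09, 0.01, 0.04, 0],
    [-1, 0.08, 0.01, 0.05, 0],
    [-1, 0.09, 0.01, 0.07, 0],
    [-1, 0.09, 0, 0.07, 0],
    [-1, 0, 0, 0, 0],
  ],
)

```text
t: 6.75
eef_pos: [536.7, 112.9, 175.2]
ee_rot: [-3.089, 0.137, -0.079]
ft_force: [0.3, 0.4, -0.1]
opening: 85.3
```

```bash
python3 -c "
from h import *
go((-10,32,5),(10,31,5),(25,28,5),(36,22,4))"
```

```text
t 6.75 tcp [536.7 112.9 175.2] xang -5.1 F [ 0.3  0.4 -0.1] open 85.3
tip uvw [-11.   30.6   0.9]
(-10, 32, 5) delta/100 [-0.024  0.008 -0.036]
(10, 31, 5) delta/100 [-0.007  0.2   -0.002]
(25, 28, 5) delta/100 [-0.019  0.151  0.016]
(36, 22, 4) delta/100 [-0.03   0.112  0.048]
```

Call:
carry_out(
  moves=[
    [-1, -0.02, 0.07, -0.03, 0],
    [-1, -0.01, 0.08, -0.01, 0],
    [-1, -0.01, 0.08, 0, 0],
    [-1, -0.01, 0.08, 0, 0],
    [-1, -0.02, 0.08, 0.01, 0],
    [-1, -0.02, 0.07, 0.02, 0],
    [-1, 0, 0, 0, 0],
  ],
)

```text
t: 7.33
eef_pos: [526.7, 83.1, 174.0]
ee_rot: [-3.051, 0.12, -0.098]
ft_force: [0.4, -0.9, -0.2]
opening: 85.7
```

```bash
python3 -c "
from h import *
go((38,20,4),(42,10,3))
pic(5)
for n in('side','top'): angles(*fit(dict(np.load(n+'5.npz'))))"
```

```text
t 7.33 tcp [526.7  83.1 174. ] xang -4.6 F [ 0.4 -0.9 -0.2] open 85.7
tip uvw [19.8 25.9  6.5]
(38, 20, 4) delta/100 [-0.02   0.187  0.046]
(42, 10, 3) delta/100 [-0.055  0.047  0.081]
hub [569.  101.5] yaw -3.9 spokes at [-149.  -77.   -5.   67.  139.] 410 cap [-47.  57.   3.] ang -39.6
hub [569.5  98.7] yaw -5.7 spokes at [-145.7  -73.7   -1.7   70.3  142.3] 95 cap [-44.  57.   4.] ang -38.1
```

Call:
carry_out(
  moves=[
    [-1, -0.01, 0.09, 0.02, 0],
    [-1, -0.01, 0.09, 0.02, 0],
    [-1, -0.02, 0.07, 0.05, 0],
    [-1, -0.04, 0.05, 0.06, 0],
    [-1, 0, 0, 0, 0],
  ],
)

```text
t: 7.85
eef_pos: [523.4, 57.6, 162.0]
ee_rot: [-3.042, 0.114, -0.124]
ft_force: [0.2, -0.2, -0.6]
opening: 85.4
```

```bash
python3 -c "
from h import *
go((50,8,5),(54,-2,5))
pic(6)
for n in('side','top'): angles(*fit(dict(np.load(n+'6.npz'))))"
```

```text
t 7.85 tcp [523.4  57.6 162. ] xang -4.5 F [ 0.2 -0.2 -0.6] open 85.4
tip uvw [45.4 16.1  1. ]
(50, 8, 5) delta/100 [-0.083  0.048  0.033]
(54, -2, 5) delta/100 [-0.064  0.046  0.073]
hub [568.4 101. ] yaw -4.7 spokes at [-128.2  -56.2   15.8   87.8  159.8] 389 cap [-24.  70.   4.] ang -19.0
hub [562.9  97.8] yaw -9.0 spokes at [-125.6  -53.6   18.4   90.4  162.4] 164 cap [-25.  74.   0.] ang -18.9
```

View pics/c6.png

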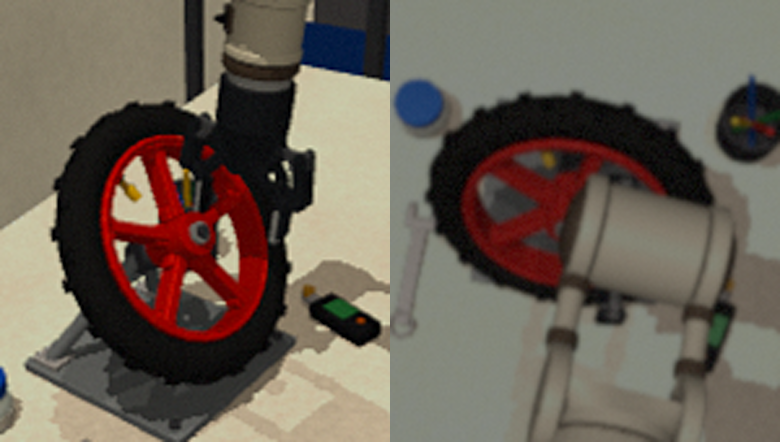

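Valve at about -19° (yellow cap at side crop (130,190)). The finger now pushes the right-hand spoke downwards for the rest.

Call:
carry_out(
  moves=[
    [-1, -0.07, 0.04, 0.0, 0],
    [-1, -0.04, 0.03, 0.06, 0],
    [-1, -0.05, 0.02, 0.06, 0],
    [-1, 0, 0, 0, 0],
  ],
)

```text
t: 8.28
eef_pos: [512.5, 50.8, 152.9]
ee_rot: [-3.041, 0.112, -0.146]
ft_force: [-0.8, -0.6, 0.8]
opening: 85.7
```

```bash
python3 -c "
from h import *
go((54,0,5),(54,-6,5))
pic(7)
for n in('side','top'): angles(*fit(dict(np.load(n+'7.npz'))))"
```

```text
t 8.28 tcp [512.5  50.8 152.9] xang -4.5 F [-0.8 -0.6  0.8] open 85.7
tip uvw [53.3  3.2  4.7]
(54, 0, 5) delta/100 [-0.023  0.009  0.022]
(54, -6, 5) delta/100 [-0.039  0.004  0.046]
hub [568.  100.6] yaw -4.9 spokes at [-114.2  -42.2   29.8  101.8  173.8] 379 cap [-9. 74.  3.] ang -6.6
hub [565.4  97.4] yaw -7.5 spokes at [-112.6  -40.6   31.4  103.4  175.4] 223 cap [-8. 77.  2.] ang -6.2
```

Call:
carry_out(
  moves=[
    [-1, -0.05, 0.01, 0.06, 0],
    [-1, -0.01, 0, 0.02, 0],
    [-1, 0, 0, 0, 0],
  ],
)

```text
t: 8.63
eef_pos: [509.9, 50.4, 146.7]
ee_rot: [-3.042, 0.112, -0.157]
ft_force: [-0.1, -0.9, 0.9]
opening: 85.5
```

```bash
python3 -c "
from h import *
go((54,-6,5),(54,0,70))
pic(8)
for n in('side','top'): angles(*fit(dict(np.load(n+'8.npz'))))"
```

```text
t 8.63 tcp [509.9  50.4 146.7] xang -4.5 F [-0.1 -0.9  0.9] open 85.5
tip uvw [53.9 -3.1  3.6]
(54, -6, 5) delta/100 [-0.029  0.002  0.012]
(54, 0, 70) delta/100 [-0.454 -0.054 -0.466]
hub [568.  100.7] yaw -4.9 spokes at [-179.9 -107.9  -35.9   36.1  108.1] 388 cap [-1. 75.  4.] ang -0.7
hub [564.   97.5] yaw -8.3 spokes at [-179.4 -107.4  -35.4   36.6  108.6] 239 cap [-2. 79.  1.] ang -1.7
```

The valve is within about 1° of the top. I retract along the axle.

Call:
carry_out(
  moves=[
    [-1, -0.1, -0.01, -0.1, 0],
    [-1, -0.13, -0.01, -0.13, 0],
    [-1, -0.15, -0.02, -0.15, 0],
    [-1, -0.2, 0, -0.2, 0],
    [-1, -0.3, 0, -0.1, 0],
    [-1, -0.3, 0, -0.1, 0],
    [-1, -0.3, 0, 0, 0],
    [-1, 0, 0, 0, 0],
    [-1, 0, 0, 0, 0],
  ],
)

```text
t: 9.48
eef_pos: [344.7, 59.3, 208.7]
ee_rot: [-3.044, 0.112, -0.137]
ft_force: [1.7, -0.9, 0.5]
opening: 85.5
```

```bash
python3 -c "
from h import *
go()
pic(9)
for n in('side','top'): angles(*fit(dict(np.load(n+'9.npz'))))
for n in('side','top'):
  a,b=[np.load(n+k+'.npz')['image'].astype(int) for k in('0','9')];print(n,[(x,y,int(abs(a-b)[y-12:y+12,x-12:x+12].mean())) for x,y in ([(242,264),(302,297),(381,232),(285,262)] if n=='side' else [(242,170),(237,235),(369,177),(353,255)])])
"
```

```text
t 9.48 tcp [344.7  59.3 208.7] xang -4.4 F [ 1.7 -0.9  0.5] open 85.5
tip uvw [ 60.7 -47.5 174. ]
hub [568.4 100.1] yaw -4.6 spokes at [-179.6 -107.6  -35.6   36.4  108.4] 396 cap [-0. 75.  4.] ang -0.2
hub [567.7  97.1] yaw -6.4 spokes at [-108.9  -36.9   35.1  107.1  179.1] 385 cap [-2. 75.  4.] ang -1.3
side [(242, 264, 4), (302, 297, 6), (381, 232, 5), (285, 262, 5)]
top [(242, 170, 2), (237, 235, 1), (369, 177, 2), (353, 255, 1)]
```

View pics/c9.png

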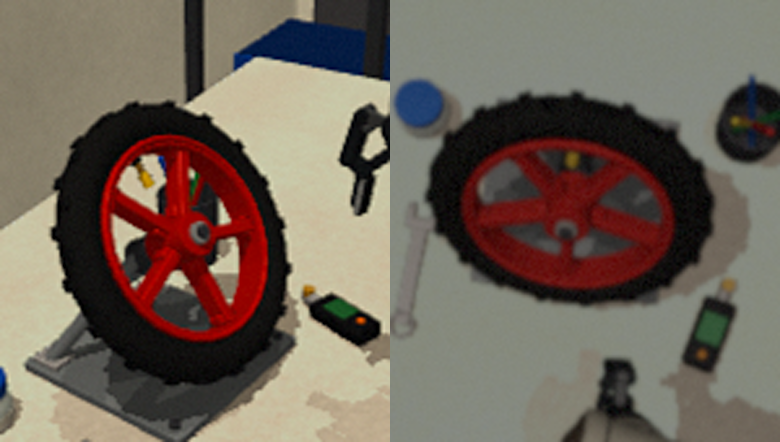

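The valve cap is at the top, at (572,160) in the top crop, directly above the hub. The gripper is clear and nothing else has moved. I'm handing the job in.

```bash
python3 -c "
from station import *
print(close_job())"
```

```text
the job is handed in; nothing more can be done
None
```

The valve now stands at the top of the wheel, and I handed the job in at about 9.5 s of the 58 s allowed. I turned the wheel about 144° clockwise by pushing two successive spokes with one open fingertip, always in sectors without the valve, then backed out along the axle.

- **Valve position:** the last pictures put the cap 0.2° (side camera) and 1.3° (top camera) from the top. The spokes suggest up to about 1° the other way. All of this is well inside the 7° limit.
- **Rest:** the spoke angles read the same, within about 1.5°, before and after the finger left. The gripper was well clear of the wheel at the end.
- **Stand and bystanders:** the hub position and stand yaw match the first measurement. The image patches of the jar, spanner, gauge, pen cup and foot plate are practically unchanged.
- **Forces:** the wrist readings I saw stayed under about 2 N, but they were sampled only at the end of each move. Peak contact forces between samples were not observed, so the 3 N limits on tyre and valve are not directly confirmed.
- **Disagreements:** while the arm blocked its view, the top camera's hub and yaw fit wandered by up to 5 mm and 3.5°; it came back once the arm was clear. The tool also drifted a few degrees out of vertical during the pushes, which did no harm.

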